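# Clamp a circuit board in its repair fixture

## Robot

A 6-joint arm with a two-finger parallel gripper is mounted at the origin on the work surface. World frame = base frame: x ahead of the robot, y to its left, z up, the work surface at z = 0. Lengths are in mm, angles in rad, forces in N, time in s.
With the tool pointing down it reaches from about 375 to 900 mm from the base axis. Payload 3.1 kg.
Tool frame: the origin (TCP) lies midway between the tips of the shut fingers; the grasp point (between the pads) lies 19 mm behind it (robot.grip_depth is the distance from the TCP to the grasp point, in mm); z points along the fingers, x is the direction in which the jaws open and shut, and the axes are right-handed (so a half turn about z gives the same grasp; the last joint's range is limited). The gripper opens to 87 mm and grips with 3 to 60 N. Pads are 19 mm wide; open, the fingers measure 117 mm over their backs; the gripper's body (75 mm by 190 mm) begins 51 mm behind the grasp point.
Start: joints at [-1.482, 0.527, 1.433, -0, 1.181, -0.178], TCP at [165.406, -602.692, 222.548] pointing down, gripper open.
Joint ranges: [-3.08, 3.08], [-0.75, 2.2], [0.22, 2.44], [-1.43, 4.57], [0, 2.65], [-2.85, 2.85]. Speed limits (rad/s): [2.79, 2.79, 3.14, 3.14, 3.14, 3.14].

## Interface

Orientations are given as a rotation vector (axis times angle).
In Python, from bench import robot, get_image, calibration gives the robot as it stands.
- The arm moves only by the tool move_arm, never from a script. Its argument "series" is a list of rows, each a list of 2 entries, a list of its own where there are three numbers: the shift along the tool's x, y, z in mm, then the turn, a rotation vector about the tool's x, y, z in rad. In form: [[[tx, ty, tz], [wx, wy, wz]], ...]. A call has exactly 10 rows; each row shifts and turns the commanded pose from where the row before left it, along the tool's axes as they then stand; what a row does not reach is not made up. A row lasts 1/12 s, in which the tool goes at most 41.7 mm and 7.16 degrees, less where a joint would pass 70% of its speed; a pose out of reach is approached as far as the arm can. A call with a gripper value outside its range is refused whole. "claw" is the closure in counts, from 0 (fully open) to 255 (shut), set as the call begins (left out, the last holds). The fingers move at their own pace and stop on an object; "grip_force" is the grip in N (left out, the last holds). Time passes only in rows, so rows that do not move let the fingers close, or fill a call up. It gives the time, the measured TCP pose, the force and the opening at its end, in the units of the state.
- robot.state(): the state, without advancing time (a new reading comes with each control period).
- get_image(name): name is "side" or "top"; returns (picture, depth): 400x640x3 uint8, red, green, blue; 400x640 float32, mm along the optical axis (not along the pixel's ray), 0 where there is no reading.
- calibration(name): a dict with "camera_matrix" (3x3 intrinsics, pixels), "rvec" (rotation vector, rad) and "tvec" (3), from world to camera coordinates, as OpenCV has them. Camera axes: x right, y down, z forward; pixel columns grow to the right and rows downward; lengths in mm; the calibration is good to about 2 mm. A picture is of the moment at which its call begins. calibration takes no time and is no camera call.
- robot.finish_job(): hands the job in, once; it reports no verdict.
The state is a dict: "time": time; "joint_positions": joint angles; "joint_velocities": joint speeds; "effort": joint torques, N m; "tcp_pos": TCP position; "orientation": TCP orientation; "contact_force": force on the tool from outside, world axes, zero at the start; "wrist_torque": the same for the moment, N m; "grip_width": finger opening in mm.
Only numpy, scipy, OpenCV 4.12 (cv2) and the standard library are available. Lean on these libraries where they do the work, as an engineer would, in place of code of your own. Each camera call takes 0.05 s, during which the arm holds its last target.

## Task

Clamp the circuit board that lies in one of the two fixtures: with the outside of a finger, push that fixture's open strap round until it lies across the board, fully home against the stop post, and only then push its cam lever down, fully flat, so that the pad presses on the board. Do not lift the board or push it out of its nest, and leave the empty fixture and everything else on the bench where it is.

Things in the scene. Friction and masses are not known exactly. Their poses are not given: they have to be found in the camera images.
- fixture: aluminium clamp fixture fixed to the bench, the one with the board in it; left or right of the spare. Plate 150 (x) x 190 (y) mm, top 16 mm above the bench; origin on the bench under its centre, z up. Strap pivot at fixture x 0, y +75 mm. Steel stop post, 12 mm across, top 70 mm above the bench, at x +16.5, y -64 mm
- board: green circuit board, loose, 100 x 75 x 3 mm, about 120 g, in a nest of low rails (5 mm high, about 2 mm play); origin under its centre, at fixture x 0, y -10 mm, 16 mm above the bench. A square steel shield can in its middle, 36 x 36 mm, tops 17 mm above the board's underside; nothing else on it is taller
- strap (a joint): angle of the swing strap about its upright pivot: 0 = wide open, along the fixture's -x; grows anticlockwise from above to 1.571 = across the board along -y, against the stop post. Starts at 0 to 0.4. Friction 0.15 N m holds it where left. Level steel bar 20 mm wide, from 48 to 62 mm above the bench, reaching 145 mm from the pivot; push the side of its outer 45 mm, clear of the lever
- strap_pivot (a point): point on the strap's pivot axis, at the strap's top face, 62 mm above the bench
- strap_end (a point): middle of the strap's free end face, 145 mm from the pivot axis, 55 mm above the bench
- lever (a joint): angle of the cam lever on the strap: 0 = raised (52 degrees above level, the start), 0.9 = fully down, level along the strap. It turns in the strap's upright plane about a level pin. Friction 0.2 N m, no spring: it stays where left; a few newtons on the handle push it down (somewhat more near the end), and it drives the pad 8 mm down
- lever_hinge (a point): the lever's hinge pin, 85 mm from the strap's pivot axis towards the strap's free end, 72 mm above the bench
- lever_tip (a point): tip of the lever, 80 mm from its pin; the lever runs from the pin back towards the strap's pivot. Its black handle is the outer 36 mm (15 mm wide, 12 mm thick, centred on the lever's line). Raised, the tip is 135 mm above the bench; fully down it lies over the pivot, handle's top face 78 mm above the bench
- pad: round rubber pad, 18 mm across, under the strap below the lever's hinge; origin at its underside, which is 40 mm above the bench with the lever up (7 mm above the shield can) and presses on the shield can with the lever down
- spare: aluminium clamp fixture fixed to the bench, of the same make and size but empty: a bystander; origin as for the other
- spare_strap_end (a point): free end of the empty fixture's strap
- spare_lever_tip (a point): tip of the empty fixture's lever
- flux_bottle: small green bottle, 30 mm across, 85 mm tall, loose; origin under its centre; a bystander
- solder_spool: aluminium wire spool standing on end, 54 mm across, 46 mm tall, loose; origin under its centre; a bystander
- screwdriver: screwdriver lying flat beyond the fixtures, loose; origin under its middle; a bystander
- meter: grey hand-held multimeter lying flat, 85 x 170 x 36 mm, loose; origin under its centre; a bystander
- tip_cleaner: round brass bowl, 70 mm across, 50 mm tall, loose; origin under its centre; a bystander
- parts_tray: grey divided tray, 120 x 90 x 30 mm, loose; origin under its centre; a bystander
- jar: white jar, 50 mm across, 60 mm tall, loose; origin under its centre; a bystander
Things that resemble listed ones, but are neither listed nor needed, are in the scene too. Of the things like the board, leave any that is orange or yellow; of the rest the larger one is meant.

How it is judged:
By the outcome, as a careful person would: the job done as asked, in the order asked, and still so for the second after the job is handed in, with the robot touching nothing.
It also fails if it takes over 51 s, if anything falls off the work surface, if the arm or the gripper's body presses on something with over 40 N, if the wrist force passes 120 N, or if a joint passes its speed limit or range.

## Working session

There is one attempt and no reset: what is moved stays moved. The work goes in short steps, Python scripts to look and compute and a tool call to move; the robot and the scene stay as the last step left them, time stands still between calls to the robot, and variables do not carry over. Pictures are saved under pics/ and viewed, and the job is handed in when it is done.

Besides the shell and the picture viewer there is one more tool, called as name(argument=value, ...) on one line, values as JSON. move_arm: Moves the arm, as the interface text tells. Its arguments: {"type":"object","properties":{"series":{"type":"array"},"claw":{"type":"number"},"grip_force":{"type":"number"}},"required":["series"]}

```bash
ls; mkdir -p pics; python3 - <<'E'
from bench import robot,get_image,calibration
import cv2,numpy as np
for n in("top","side"):
    im,d=get_image(n); cv2.imwrite(f"pics/{n}0.png",im[:,:,::-1]); np.save(f"pics/{n}0.npy",d); np.save(f"pics/{n}0im.npy",im)
    c=calibration(n); print(n,c)
print(robot.state())
E
```

```text
pics
top {'camera_matrix': array([[377.7030205 ,   0.        , 321.78849063],
       [  0.        , 377.7030205 , 197.69928025],
       [  0.        ,   0.        ,   1.        ]]), 'rvec': array([ 2.2454684 , -1.95499043,  0.21197274]), 'tvec': array([ -74.46020276,  586.24985114, 1055.78159502])}
side {'camera_matrix': array([[474.46984064,   0.        , 318.33692251],
       [  0.        , 474.46984064, 206.95921937],
       [  0.        ,   0.        ,   1.        ]]), 'rvec': array([ 2.26519647, -0.5424133 ,  0.25355308]), 'tvec': array([-515.01362855,  246.90089202, 1377.38568727])}
{'time': 0.1, 'joint_positions': array([-1.48148950e+00,  5.28364212e-01,  1.43376643e+00, -2.56159060e-05,
        1.18142033e+00, -1.78479619e-01]), 'joint_velocities': array([ 0.00020251, -0.00187776, -0.00325806, -0.00119622, -0.00040695,
       -0.00050171]), 'effort': array([ 9.27249744e-07, -4.40985239e+01, -1.77151179e+01,  6.34504762e-02,
        5.33608091e-02, -3.22062181e-05]), 'tcp_pos': array([ 165.34698738, -602.04498661,  221.67748534]), 'orientation': array([-2.49697926e+00,  1.90413165e+00,  2.10253620e-03]), 'contact_force': array([-0.52753643, -0.49561625, -0.04159387]), 'wrist_torque': array([-0.0159767 ,  0.03507061, -0.02128548]), 'grip_width': 87.12415482537706}
```

View pics/top0.png

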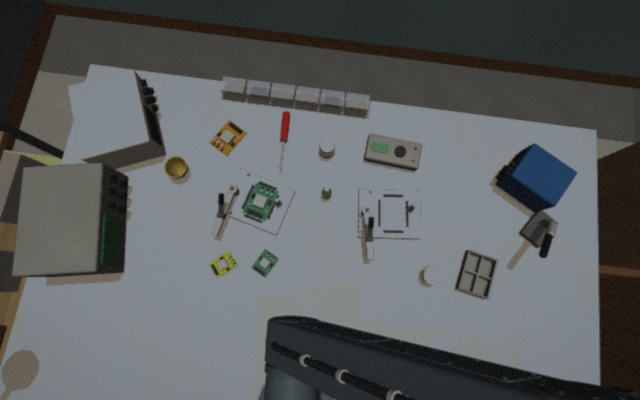

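View pics/side0.png

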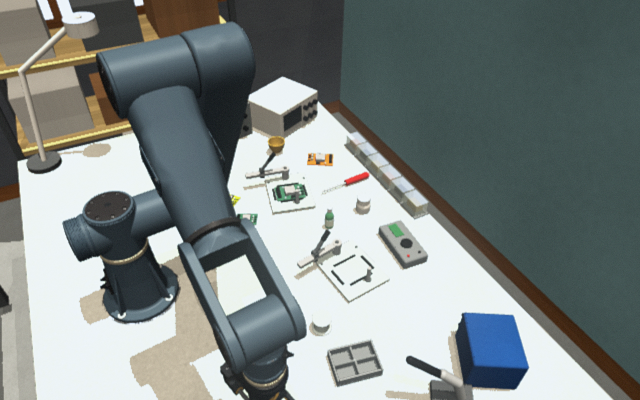

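The top view shows the fixture with the green board at about (262,202) and the empty one at about (390,213). There are other boards at (228,138) orange, (223,264) yellow and (265,262) small green. The larger green board, in the left fixture, is the one meant. I'll enlarge that area to confirm.

```bash
cat > h.py <<'E'
import numpy as np,cv2
from bench import calibration
def cam(n):
    c=calibration(n);R=cv2.Rodrigues(c["rvec"])[0];return c["camera_matrix"],R,np.array(c["tvec"]).ravel()
def plane(n,u,v,z):
    K,R,t=cam(n);d=R.T@np.linalg.inv(K)@[u,v,1];o=-R.T@t
    return o+d*(z-o[2])/d[2]
def dep(n,u,v,z):
    K,R,t=cam(n);return R.T@(np.linalg.inv(K)@[u,v,1]*z-t)
def proj(n,P):
    K,R,t=cam(n);p=K@(R@np.asarray(P,float)+t);return p[:2]/p[2]
E
python3 - <<'E'
import cv2,numpy as np
a=cv2.imread("pics/top0.png")[155:285,200:310]
b=cv2.imread("pics/side0.png")[125:225,225:345]
cv2.imwrite("pics/crop_top.png",cv2.resize(np.clip(a*1.0,0,255).astype('uint8'),(660,780)[:2] if 0 else (507,599),interpolation=cv2.INTER_CUBIC))
cv2.imwrite("pics/crop_side.png",cv2.resize(b,(720,600),interpolation=cv2.INTER_CUBIC))
E
```

```text
(no output)
```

View pics/crop_top.png

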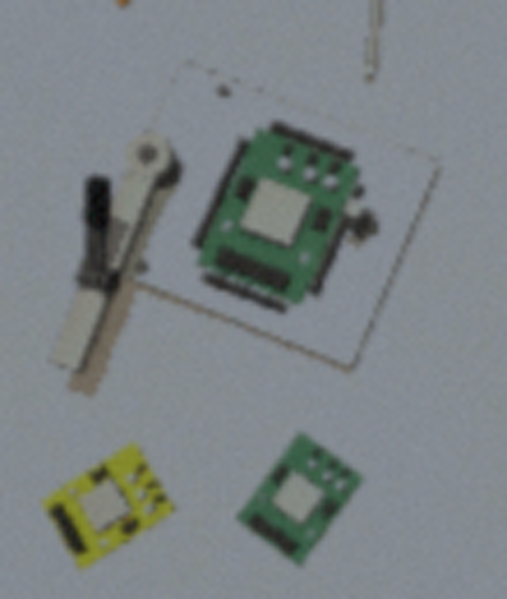

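View pics/crop_side.png

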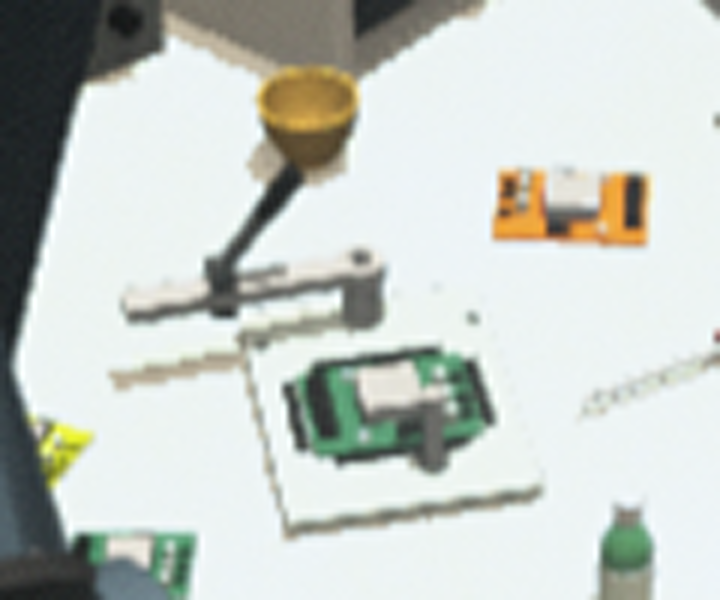

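The crop confirms it. The large green board sits in the left fixture. Its pivot is at px (232,188), the strap end at (215,233), the stop post at (278,203) and the lever tip at (221,195).

```bash
python3 - <<'E'
from h import *
s=507/110
f=lambda a,b:(200+a/s-.4,155+b/s-.4)
np.set_printoptions(precision=1,suppress=True)
pv=plane("top",*f(148,152),62); se=plane("top",*f(70,362),62); post=plane("top",*f(362,222),70); tip=plane("top",*f(97,183),135)
cs=[plane("top",*f(*p),16) for p in((188,62),(438,160),(350,368))]
can=plane("top",*f(275,211),33)
print("pv",pv,"end",se,np.linalg.norm(se-pv),"post",post,np.linalg.norm((post-pv)[:2]),"exp139.98","tip",tip)
print(cs,np.linalg.norm(cs[0]-cs[1]),np.linalg.norm(cs[1]-cs[2]),"centre",(cs[0]+cs[2])/2,can)
# fixture yaw by pivot->post
d=(post-pv)[:2]; a=np.arctan2(d[1],d[0])-np.arctan2(-139,16.5)
a2=np.arctan2(*(cs[1]-cs[0])[1::-1])+np.pi/2   # edge c0->c1 as fixture -y
b=(cs[2]-cs[1]);a3=np.arctan2(b[1],b[0])
print("yaw",a,a2,"edge c1->c2 dir",a3, "strap dir",np.arctan2(*(se-pv)[1::-1]))
# side view same points
g=lambda a,b:(225+a/6-.4,125+b/6-.4)
print("side pv",plane("side",*g(362,258),62),"tip135",plane("side",*g(292,168),135),"post",plane("side",*g(437,402),70),"end",plane("side",*g(125,297),62))
d=np.load("pics/top0.npy")
for n,p in(("pv",(148,165)),("can",(275,211)),("strap",(85,330)),("plate",(380,300)),("tip",(97,190)),("post",(362,222))):
    u,v=f(*p);ui,vi=round(u),round(v);print(n,dep("top",ui,vi,d[vi,ui]))
E
```

```text
pv [584.5 276.7  62. ] end [444.  299.8  62. ] 142.3578801006768 post [556.6 131.3  70. ] 147.98754672083285 exp139.98 tip [546.3 283.5 135. ]
[array([659.8, 274. ,  16. ]), array([615.5,  95.2,  16. ]), array([469., 131.,  16.])] 184.24712773761908 150.78599653250583 centre [564.4 202.5  16. ] [562.8 194.4  33. ]
yaw -0.3078507604371421 -0.2424890022992765 edge c1->c2 dir 2.9019311541928507 strap dir 2.9781044580613245
side pv [584.2 275.1  62. ] tip135 [546.5 284.1 135. ] post [563.9 126.7  70. ] end [443.3 303.1  62. ]
pv [577.2 274.2  62.9]
can [564.2 195.8  31. ]
strap [465.7 294.2  63.5]
plate [516.1 119.4  10.1]
tip [541.1 280.5 138.6]
post [560.6 135.3  44. ]
```

```bash
cat >> h.py <<'E'
from scipy.spatial.transform import Rotation as Ro
def step(frm_p,frm_rv,to_p,to_yaw,n):
    """constant per-row twist n rows, tool frame; yaw = world heading of tool x (tool down)"""
    R0=Ro.from_rotvec(frm_rv); R1=Ro.from_matrix(np.array([[np.cos(to_yaw),np.sin(to_yaw),0],[np.sin(to_yaw),-np.cos(to_yaw),0],[0,0,-1]]))
    w=(R0.inv()*R1).as_rotvec()
    return R0.inv().apply(np.asarray(to_p)-frm_p), w
E
python3 - <<'E'
from h import *
np.set_printoptions(precision=1,suppress=True)
d=np.load("pics/top0.npy");K,R,t=cam("top")
v,u=np.mgrid[0:400,0:640]
P=(np.stack([(u-K[0,2])/K[0,0]*d,(v-K[1,2])/K[1,1]*d,d],-1)-t)@R
for n,(a,b,c,e) in dict(blue=(490,140,580,220),trowel=(505,205,560,275),bins=(220,70,370,115),scope=(10,160,130,280),scope2=(70,70,165,170),mid=(170,120,300,285),mid2=(300,120,500,300)).items():
    q=P[b:e,a:c][d[b:e,a:c]>0]; h=q[:,2]>15; print(n,q[h].min(0),q[h].max(0))
R0=Ro.from_rotvec([-2.497,1.904,.002]).as_matrix();print(R0)
print("grip in side px",proj("side",[165,-602,222]))
E
```

```text
blue [ 622.3 -711.9   15. ] [ 831.2 -513.9  116. ]
trowel [ 492.9 -713.    15. ] [ 664.6 -581.2  166.3]
bins [854.1 -96.8  15.1] [948.3 379.3  60.1]
scope [254.9 561.4  15. ] [631.6 834.8 158.4]
scope2 [555.5 494.1  15. ] [890.8 789.1 155.3]
mid [348.4  98.4  15. ] [836.1 490.3 139. ]
mid2 [ 369.1 -531.9   15. ] [823.8  39.2 139.1]
[[ 0.3 -1.  -0. ]
 [-1.  -0.3  0. ]
 [-0.  -0.  -1. ]]
grip in side px [270.3 419.2]
```

move_arm(series=[[[-12.2,-31.8,0],[0,0,0]],[[-12.2,-31.8,0],[0,0,0]],[[-12.2,-31.8,0],[0,0,0]],[[-12.2,-31.8,0],[0,0,0]],[[-12.2,-31.8,0],[0,0,0]],[[-12.2,-31.8,0],[0,0,0]],[[-12.2,-31.8,0],[0,0,0]],[[-12.2,-31.8,0],[0,0,0]],[[-12.2,-31.8,0],[0,0,0]],[[-12.2,-31.8,0],[0,0,0]]], claw=255, grip_force=20)

```text
time: 0.93
tcp_pos: [440.8, -399.4, 222.1]
orientation: [-2.498, 1.905, 0.002]
contact_force: [0.5, -0.0, 0.0]
grip_width: 28.6
```

move_arm(series=[[[-31,-19,0],[0,0,0]],[[-31,-19,0],[0,0,0]],[[-31,-19,0],[0,0,0]],[[-31,-19,0],[0,0,0]],[[-31,-19,0],[0,0,0]],[[-31,-19,0],[0,0,0]],[[-31,-19,0],[0,0,0]],[[-31,-19,0],[0,0,0]],[[-31,-19,0],[0,0,0]],[[-31,-19,0],[0,0,0]]])

```text
time: 1.77
tcp_pos: [540.9, -49.8, 222.3]
orientation: [2.498, -1.905, -0.001]
contact_force: [0.4, -0.3, 0.4]
grip_width: 0.6
```

move_arm(series=[[[-39,-4.5,0],[0,0,0]],[[-39,-4.5,0],[0,0,0]],[[-39,-4.5,0],[0,0,0]],[[-39,-4.5,0],[0,0,0]],[[-39,-4.5,0],[0,0,0]],[[-39,-4.5,0],[0,0,0]],[[-39,-4.5,0],[0,0,0]],[[-39,-4.5,0],[0,0,0]],[[-39,-4.5,0],[0,0,0]],[[-39,-4.5,0],[0,0,0]]])

```text
time: 2.6
tcp_pos: [480.2, 338.1, 222.2]
orientation: [2.498, -1.904, -0.001]
contact_force: [0.4, 0.8, 0.5]
grip_width: 0.6
```

```bash
python3 - <<'E'
from h import *
from bench import robot,get_image
s=robot.state();print(s)
im,d=get_image("side");cv2.imwrite("pics/s1.png",im[:,:,::-1])
a=im[20:260,120:420,::-1];cv2.imwrite("pics/s1c.png",cv2.resize(a,(750,600),interpolation=cv2.INTER_CUBIC))
print(step(s["tcp_pos"],s["orientation"],[469.4,341,47],-1.72,10))
E
```

```text
{'time': 2.6, 'joint_positions': array([ 4.23375060e-01,  4.77303591e-01,  1.52951707e+00, -8.02470674e-05,
        1.13572985e+00,  1.72623841e+00]), 'joint_velocities': array([ 0.79847991,  0.26916029, -0.50303859, -0.00553315,  0.2218132 ,
        0.79660929]), 'effort': array([ -1.70829043, -43.04421544, -15.44065297,   0.12365675,
        -0.07050524,  -0.51965179]), 'tcp_pos': array([480.17769488, 338.10613217, 222.16660655]), 'orientation': array([ 2.49758122e+00, -1.90425369e+00, -6.15358530e-04]), 'contact_force': array([0.43501909, 0.78394942, 0.50626024]), 'wrist_torque': array([-0.02266055, -0.01247609, -0.03439129]), 'grip_width': 0.6387963476137297}
(array([ -5.682779  ,   9.46304558, 175.17428469]), array([ 8.75528292e-04, -4.11990206e-04,  4.17170478e-01]))
```

View pics/s1c.png

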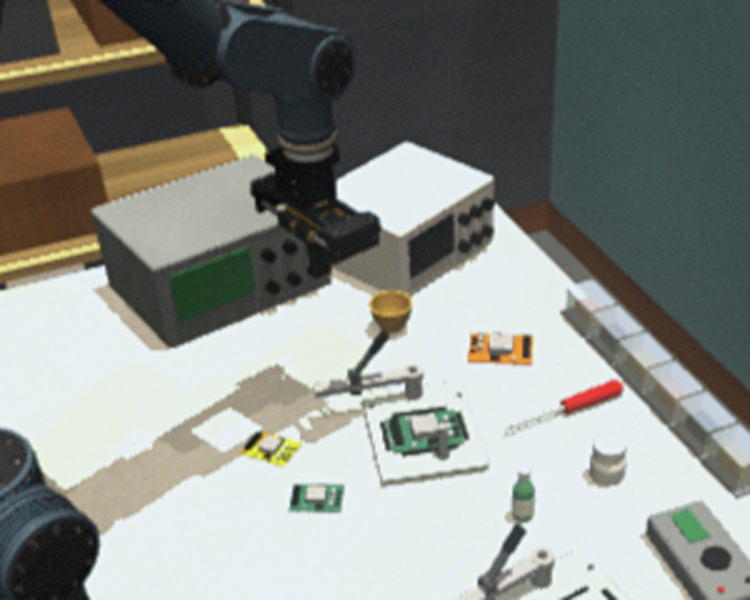

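The view shows the gripper's wide axis along the jaw direction, so the body will clear the raised lever. I'll descend behind the strap.

move_arm(series=[[[-1,1,20],[0,0,0.042]],[[-1,1,20],[0,0,0.042]],[[-1,1,20],[0,0,0.042]],[[-1,1,20],[0,0,0.042]],[[-1,1,20],[0,0,0.042]],[[-1,1,18],[0,0,0.042]],[[0,1,18],[0,0,0.042]],[[0,1,17],[0,0,0.042]],[[0,1,13],[0,0,0.042]],[[0,0,9],[0,0,0.042]]])

```text
time: 3.48
tcp_pos: [470.0, 340.6, 45.6]
orientation: [2.041, -2.383, -0.002]
contact_force: [0.5, -0.5, 0.3]
grip_width: 0.3
```

```bash
cat > look.py <<'E'
import sys
from h import *
from bench import robot,get_image
n=sys.argv[1]
im,d=get_image("side");a=im[110:230,210:360,::-1];cv2.imwrite(f"pics/{n}s.png",cv2.resize(a,(750,600),interpolation=cv2.INTER_CUBIC))
im,d=get_image("top");a=im[150:280,190:320,::-1];cv2.imwrite(f"pics/{n}t.png",cv2.resize(a,(600,600),interpolation=cv2.INTER_CUBIC))
s=robot.state();np.set_printoptions(precision=2,suppress=True)
m=Ro.from_rotvec(s["orientation"]).as_matrix();print(s["time"],s["tcp_pos"],"yaw",np.arctan2(m[1,0],m[0,0]),s["contact_force"],s["joint_positions"])
E
python3 look.py a
```

```text
3.5833 [469.82 340.38  45.55] yaw -1.722973133738905 [ 0.8  -0.4  -0.47] [ 0.43  0.72  1.67 -0.    0.75  2.16]
```

View pics/as.png

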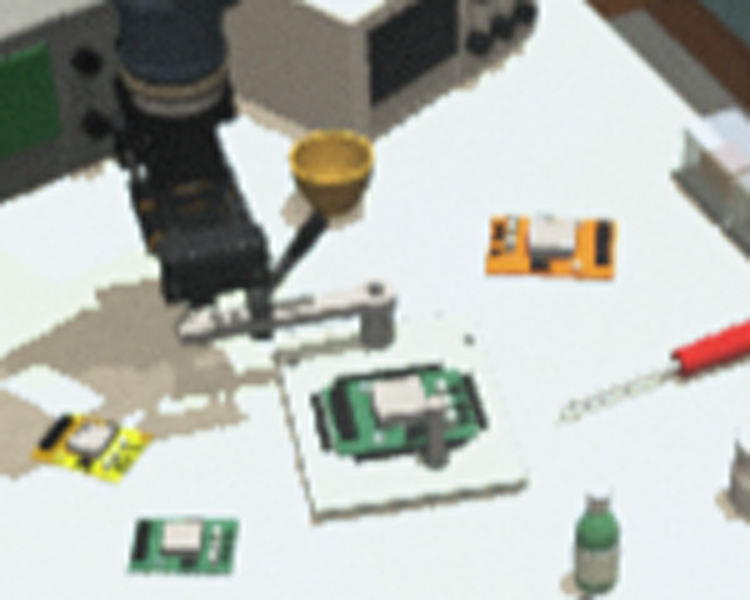

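View pics/at.png

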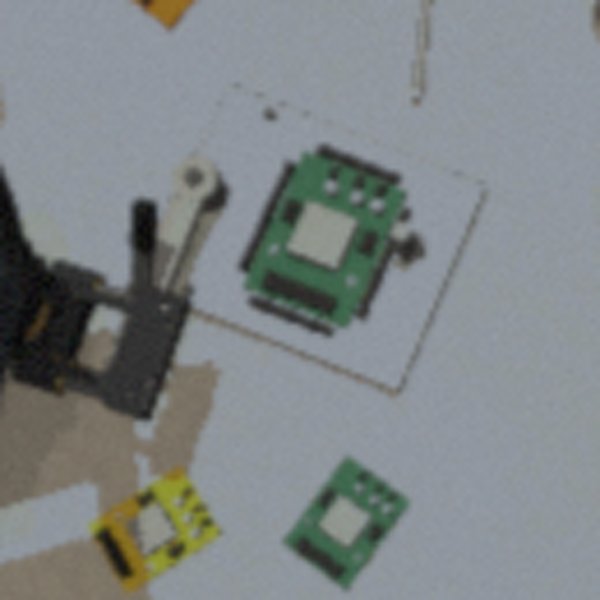

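move_arm(series=[[[10,0.5,0],[0,0,0]],[[10,0.5,0],[0,0,0]],[[8.8,1.4,0],[0,0,-0.07]],[[8.8,1.4,0],[0,0,-0.07]],[[8.8,1.4,0],[0,0,-0.07]],[[8.8,1.4,0],[0,0,-0.07]],[[8.8,1.4,0],[0,0,-0.07]],[[8.8,1.4,0],[0,0,-0.07]],[[8.8,1.4,0],[0,0,-0.07]],[[8.8,1.4,0],[0,0,-0.07]]])

```text
time: 4.42
tcp_pos: [462.5, 250.5, 48.5]
orientation: [-2.627, 1.721, -0.0]
contact_force: [-0.2, 1.5, -0.4]
grip_width: 0.6
```

```bash
python3 look.py b
```

```text
4.5167 [462.94 249.87  48.46] yaw -1.1646823828692596 [ 0.2   0.1  -0.57] [ 0.28  0.67  1.82 -0.    0.65  1.45]
```

View pics/bs.png

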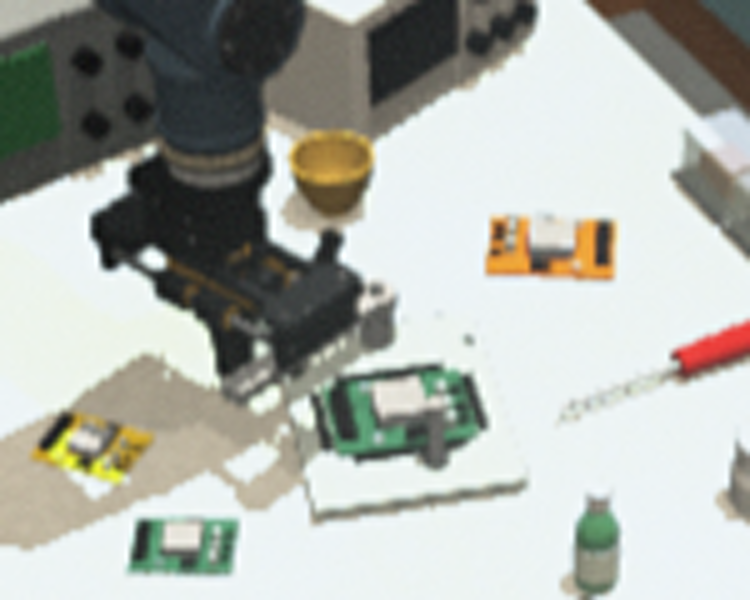

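View pics/bt.png

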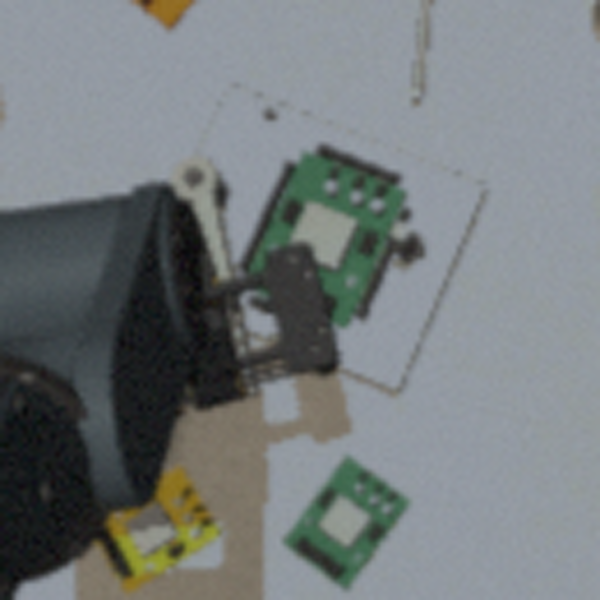

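move_arm(series=[[[8.8,1.4,0.3],[0,0,-0.07]],[[8.8,1.4,0.3],[0,0,-0.07]],[[8.8,1.4,0.3],[0,0,-0.07]],[[8.8,1.4,0.3],[0,0,-0.07]],[[8.8,1.4,0.2],[0,0,-0.07]],[[8.8,1.4,0.2],[0,0,-0.07]],[[8.8,1.4,0.2],[0,0,-0.07]],[[8.8,1.4,0],[0,0,-0.07]],[[8.8,1.4,0],[0,0,-0.07]],[[6,1,0],[0,0,-0.05]]])

```text
time: 5.35
tcp_pos: [507.5, 179.1, 46.4]
orientation: [-3.05, 0.75, -0.001]
contact_force: [-1.1, 1.8, 0.4]
grip_width: 0.3
```

```bash
python3 look.py c
```

```text
5.45 [508.17 178.97  46.37] yaw -0.4855472410408244 [-0.2   0.72 -0.49] [ 0.13  0.69  1.78 -0.    0.67  0.62]
```

View pics/cs.png

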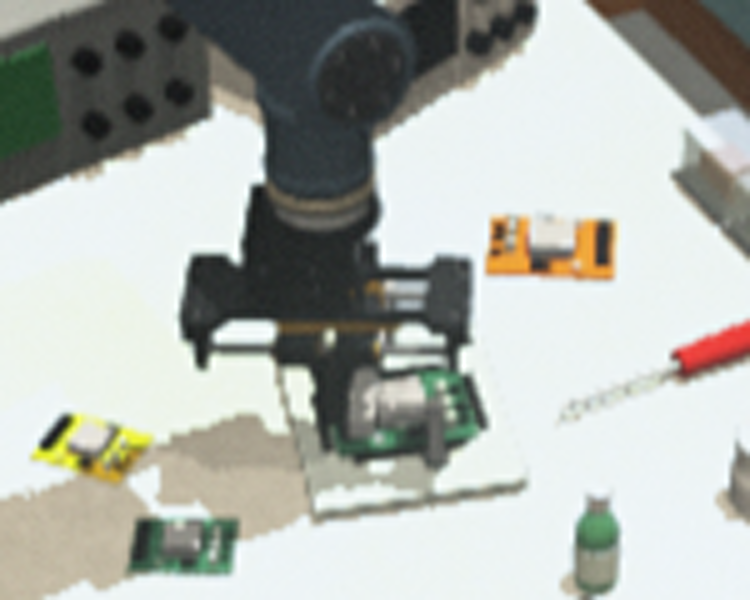

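View pics/ct.png

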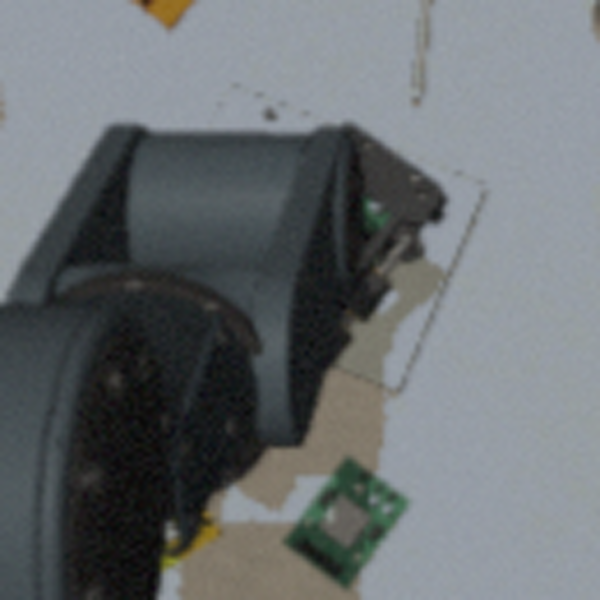

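move_arm(series=[[[3.1,0.8,0],[0,0,-0.025]],[[3.1,0.8,0],[0,0,-0.025]],[[3.1,0.8,0],[0,0,-0.025]],[[3.1,0.8,0],[0,0,-0.025]],[[3.1,0.8,0],[0,0,-0.025]],[[3.1,0.6,0],[0,0,-0.025]],[[3.1,0.6,0],[0,0,-0.025]],[[3.1,0.6,0],[0,0,-0.025]],[[0,0,0],[0,0,0]],[[0,0,0],[0,0,0]]])

```text
time: 6.28
tcp_pos: [527.6, 164.8, 46.0]
orientation: [3.11, -0.446, 0.001]
contact_force: [-0.4, 0.2, 0.2]
grip_width: 0.7
```

move_arm(series=[[[1,0,0],[0,0,-0.02]],[[1,0,0],[0,0,-0.02]],[[1,0,0],[0,0,0]],[[0,0,0],[0,0,0]],[[0,0,0],[0,0,0]],[[0,0,0],[0,0,0]],[[0,0,0],[0,0,0]],[[0,0,0],[0,0,0]],[[0,0,0],[0,0,0]],[[0,0,0],[0,0,0]]])

```text
time: 7.12
tcp_pos: [530.6, 163.8, 45.7]
orientation: [3.118, -0.381, -0.0]
contact_force: [-1.9, -1.0, 0.3]
grip_width: 0.4
```

```bash
python3 look.py d
```

```text
7.2167 [530.64 163.86  45.7 ] yaw -0.24304223398801042 [-2.1  -0.38  0.26] [ 0.1   0.7   1.74 -0.    0.7   0.34]
```

View pics/ds.png

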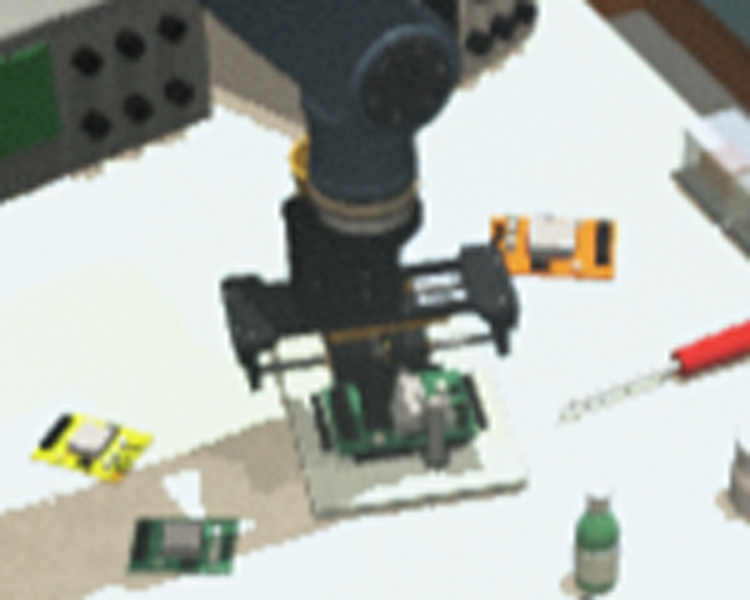

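move_arm(series=[[[0.7,0,0],[0,0,0]],[[0.7,0,0],[0,0,0]],[[0.6,0,0],[0,0,0]],[[0,0,0],[0,0,0]],[[0,0,0],[0,0,0]],[[0,0,0],[0,0,0]],[[0,0,0],[0,0,0]],[[0,0,0],[0,0,0]],[[0,0,0],[0,0,0]],[[0,0,0],[0,0,0]]])

```text
time: 8.05
tcp_pos: [533.0, 163.5, 45.8]
orientation: [-3.118, 0.381, -0.001]
contact_force: [0.5, -0.7, 0.0]
grip_width: 0.4
```

move_arm(series=[[[0.7,0,0],[0,0,0]],[[0.7,0,0],[0,0,0]],[[0.6,0,0],[0,0,0]],[[0,0,0],[0,0,0]],[[0,0,0],[0,0,0]],[[0,0,0],[0,0,0]],[[0,0,0],[0,0,0]],[[0,0,0],[0,0,0]],[[0,0,0],[0,0,0]],[[0,0,0],[0,0,0]]])

```text
time: 8.88
tcp_pos: [533.7, 163.1, 45.7]
orientation: [3.118, -0.381, -0.003]
contact_force: [-4.8, 2.1, 3.8]
grip_width: 0.3
```

move_arm(series=[[[0.7,0,0],[0,0,0]],[[0.7,0,0],[0,0,0]],[[0.6,0,0],[0,0,0]],[[0,0,0],[0,0,0]],[[0,0,0],[0,0,0]],[[0,0,0],[0,0,0]],[[0,0,0],[0,0,0]],[[0,0,0],[0,0,0]],[[0,0,0],[0,0,0]],[[0,0,0],[0,0,0]]])

```text
time: 9.72
tcp_pos: [533.7, 163.0, 45.6]
orientation: [3.118, -0.381, -0.009]
contact_force: [-7.8, 4.8, 5.3]
grip_width: 0.5
```

move_arm(series=[[[1,0,0],[0,0,0]],[[1,0,0],[0,0,0]],[[1,0,0],[0,0,0]],[[0,0,0],[0,0,0]],[[0,0,0],[0,0,0]],[[0,0,0],[0,0,0]],[[0,0,0],[0,0,0]],[[0,0,0],[0,0,0]],[[0,0,0],[0,0,0]],[[0,0,0],[0,0,0]]])

```text
time: 10.55
tcp_pos: [533.7, 162.9, 45.5]
orientation: [3.118, -0.381, -0.018]
contact_force: [-11.3, 6.4, 8.2]
grip_width: 0.3
```

```bash
python3 look.py e
```

```text
10.65 [533.67 162.95  45.52] yaw -0.24338233749260113 [-10.92   6.37   9.25] [0.09 0.7  1.73 0.   0.72 0.34]
```

View pics/es.png

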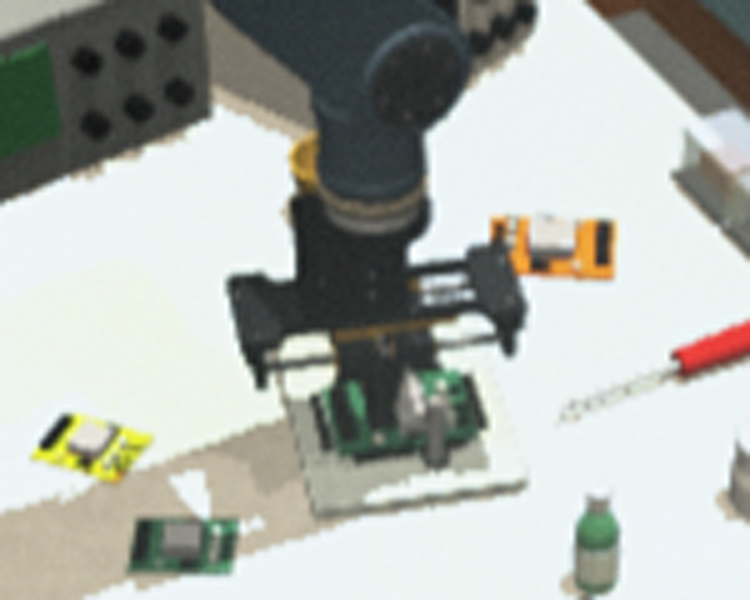

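move_arm(series=[[[-6,0,0],[0,0,0]],[[-15,0,0],[0,0,0]],[[-20,0,-10],[0,0,0]],[[-20,0,-20],[0,0,0]],[[-20,5,-25],[0,0,0]],[[-20,20,-25],[0,0,0]],[[-10,30,-25],[0,0,0]],[[0,35,-25],[0,0,0]],[[0,35,-20],[0,0,0]],[[0,35,0],[0,0,0]]])

```text
time: 11.48
tcp_pos: [397.5, 31.8, 198.7]
orientation: [3.117, -0.377, 0.021]
contact_force: [1.2, -1.6, -0.2]
grip_width: 0.5
```

```bash
python3 look.py f
```

```text
11.5833 [395.59  29.49 196.53] yaw -0.24912286398133382 [-0.03  0.66 -0.23] [-0.21  0.26  2.01 -0.    0.86  0.04]
```

View pics/fs.png

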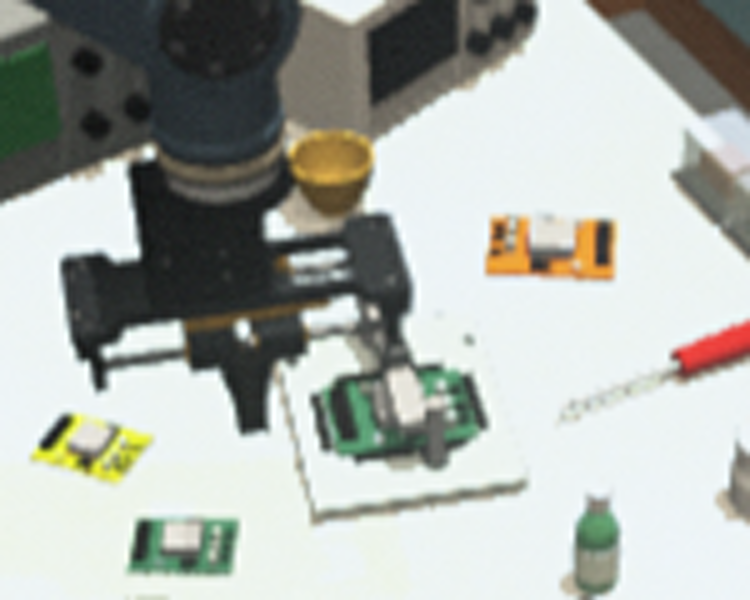

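View pics/ft.png

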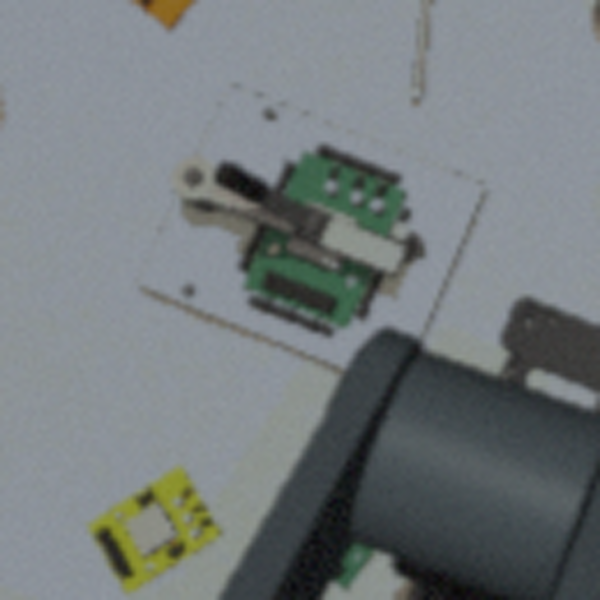

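```bash
python3 - <<'E'
from h import *
s=600/130
f=lambda a,b:(190+a/s-.4,150+b/s-.4)
a=cv2.imread("pics/ft.png");c=a[130:300,160:450];cv2.imwrite("pics/ftc.png",cv2.resize(c,(800,469),interpolation=cv2.INTER_CUBIC))
pv=plane("top",*f(194,178),62)
for e in((408,254),(405,254)):
    se=plane("top",*f(*e),62);d=se-pv;print(pv,se,np.linalg.norm(d),np.arctan2(d[1],d[0])%6.283)
print("tip",plane("top",*f(228,172),135), "expect dir 4.47")
for r,h in((145,62),(36,135)): 
  P=[584.5+r*np.cos(4.4726),276.3+r*np.sin(4.4726),h];p=proj("top",P);print(r,P,(p[0]+.4-190)*s,(p[1]+.4-150)*s)
E
```

```text
[582.69875232 276.55439333  62.        ] [552.46009503 131.95787454  62.        ] 147.72450589358743 4.50605026301271
[582.69875232 276.55439333  62.        ] [552.19574755 133.85515042  62.        ] 145.92294962333924 4.501615610987689
tip [574.16640193 237.1327158  135.        ] expect dir 4.47
145 [np.float64(550.062840783277), np.float64(135.44872359441655), 62] 401.9952373330928 256.90907143613305
36 [np.float64(575.9500846082619), np.float64(241.33002792688964), 135] 221.67676475858804 168.21400795261505
```

View pics/ftc.png

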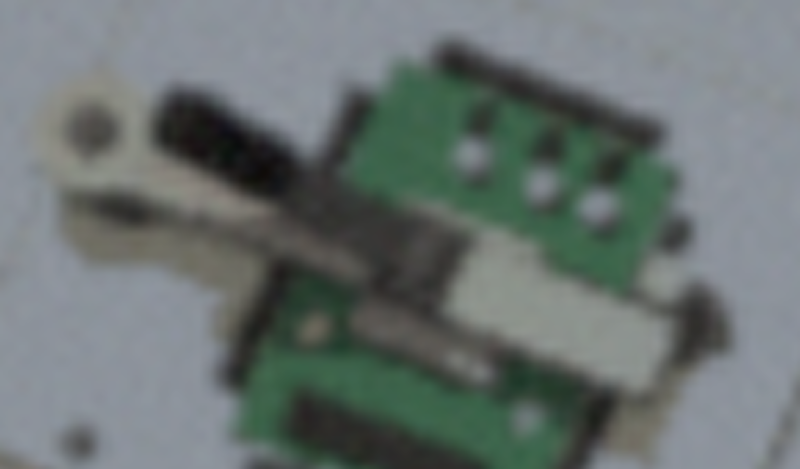

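The strap lies against the post at (408,254) in the crop: measured heading about 4.50, expected 4.47, length 146 mm. It is home, and the board is still in its nest. Next is the lever.

```bash
python3 - <<'E'
from h import *
from bench import robot
s=robot.state();print(step(s["tcp_pos"],s["orientation"],[569.2,217.1,165],4.475+1.5708,10),s["tcp_pos"])
E
```

```text
(array([ 121.7469181 , -224.68541029,   32.05090694]), array([ 0.0019208 , -0.00775278, -0.01174477])) [395.58858603  29.4879144  196.5259984 ]
```

move_arm(series=[[[14,-26,0],[0,0,-0.012]],[[14,-26,0],[0,0,0]],[[14,-26,0],[0,0,0]],[[14,-26,0],[0,0,0]],[[14,-26,2],[0,0,0]],[[14,-26,5],[0,0,0]],[[14,-26,8],[0,0,0]],[[14,-26,8],[0,0,0]],[[9.8,-16.7,8],[0,0,0]],[[0,0,1],[0,0,0]]])

```text
time: 12.42
tcp_pos: [567.3, 228.2, 161.3]
orientation: [-3.119, 0.358, -0.007]
contact_force: [-0.2, 0.4, 1.0]
grip_width: 0.5
```

```bash
python3 look.py g; python3 - <<'E'
from h import *
from bench import robot
s=robot.state();print(step(s["tcp_pos"],s["orientation"],[569.2,217.1,130],4.475+1.5708,10))
E
```

```text
12.5167 [563.88 225.48 161.77] yaw -0.22932521815008788 [ 0.07  0.25 -0.17] [ 0.2   0.58  1.54 -0.    1.03  0.43]
(array([ 7.10165615,  6.92263478, 31.7735922 ]), array([0.00094599, 0.00035695, 0.00806026]))
```

View pics/gs.png

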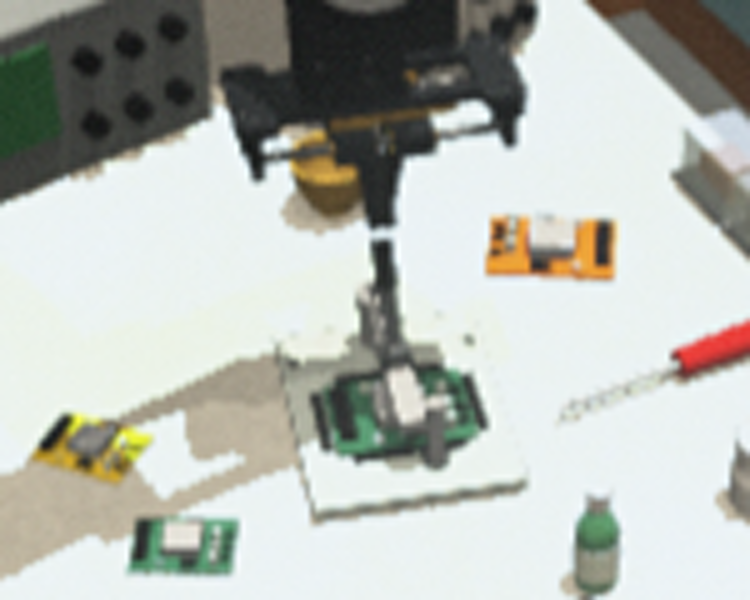

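The fingers are above the raised handle at px (382,225), in line with it.

move_arm(series=[[[3.5,3.5,0],[0,0,0.008]],[[3.6,3.5,0],[0,0,0]],[[0,0,5],[0,0,0]],[[0,0,7],[0,0,0]],[[0,0,7],[0,0,0]],[[0,0,6],[0,0,0]],[[0,0,4],[0,0,0]],[[0,0,2],[0,0,0]],[[0,0,0],[0,0,0]],[[0,0,0],[0,0,0]]])

```text
time: 13.35
tcp_pos: [569.1, 216.4, 131.8]
orientation: [3.119, -0.374, -0.0]
contact_force: [0.0, -0.1, 0.8]
grip_width: 0.4
```

move_arm(series=[[[0,0,3.5],[0,0,0]],[[0,0,3.5],[0,0,0]],[[0,-4.3,3.3],[0,0,0]],[[0,-4.3,3.3],[0,0,0]],[[0,-3.6,4],[0,0,0]],[[0,-3.6,4],[0,0,0]],[[0,-3,4.6],[0,0,0]],[[0,-3,4.6],[0,0,0]],[[0,0,0],[0,0,0]],[[0,0,0],[0,0,0]]])

```text
time: 14.18
tcp_pos: [573.8, 238.1, 100.4]
orientation: [-3.119, 0.374, 0.002]
contact_force: [-0.8, 0.1, 0.3]
grip_width: 0.5
```

```bash
python3 look.py i
```

```text
14.2833 [573.64 237.8  100.69] yaw -0.23911929104143173 [ 0.19 -0.22 -0.15] [0.21 0.68 1.54 0.   0.93 0.45]
```

View pics/is.png

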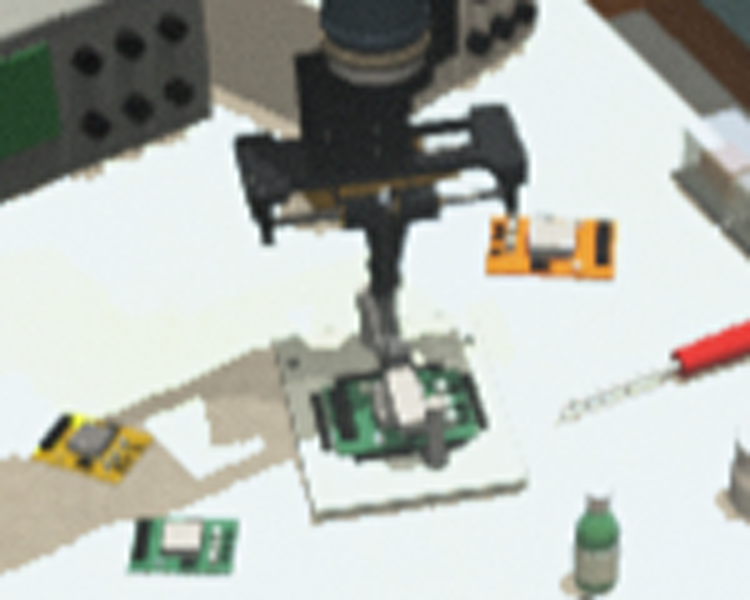

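move_arm(series=[[[0,-2,5],[0,0,0]],[[0,-2,5],[0,0,0]],[[0,-0.8,3.2],[0,0,0]],[[0,-0.8,3.2],[0,0,0]],[[0,-0.4,2],[0,0,0]],[[0,-0.4,2],[0,0,0]],[[0,0,1.5],[0,0,0]],[[0,0,0],[0,0,0]],[[0,0,0],[0,0,0]],[[0,0,0],[0,0,0]]])

```text
time: 15.12
tcp_pos: [575.7, 244.1, 79.5]
orientation: [-3.119, 0.375, 0.0]
contact_force: [-2.0, 2.2, 4.1]
grip_width: 0.2
```

move_arm(series=[[[0,0,0.5],[0,0,0]],[[0,0,0.5],[0,0,0]],[[0,0,0.5],[0,0,0]],[[0,0,0],[0,0,0]],[[0,0,0],[0,0,0]],[[0,0,0],[0,0,0]],[[0,0,0],[0,0,0]],[[0,0,0],[0,0,0]],[[0,0,0],[0,0,0]],[[0,0,0],[0,0,0]]])

```text
time: 15.95
tcp_pos: [575.7, 244.2, 78.6]
orientation: [-3.118, 0.375, -0.0]
contact_force: [-2.9, 0.4, 7.7]
grip_width: 0.3
```

move_arm(series=[[[0,0,0.7],[0,0,0]],[[0,0,0.7],[0,0,0]],[[0,0,0.6],[0,0,0]],[[0,0,0],[0,0,0]],[[0,0,0],[0,0,0]],[[0,0,0],[0,0,0]],[[0,0,0],[0,0,0]],[[0,0,0],[0,0,0]],[[0,0,0],[0,0,0]],[[0,0,0],[0,0,0]]])

```text
time: 16.78
tcp_pos: [575.7, 244.2, 78.2]
orientation: [-3.118, 0.374, -0.001]
contact_force: [-5.1, 0.6, 15.5]
grip_width: 0.3
```

move_arm(series=[[[0,0,0.7],[0,0,0]],[[0,0,0.7],[0,0,0]],[[0,0,0.6],[0,0,0]],[[0,0,0],[0,0,0]],[[0,0,0],[0,0,0]],[[0,0,0],[0,0,0]],[[0,0,0],[0,0,0]],[[0,0,0],[0,0,0]],[[0,0,0],[0,0,0]],[[0,0,0],[0,0,0]]])

```text
time: 17.62
tcp_pos: [575.8, 244.2, 77.9]
orientation: [-3.118, 0.374, -0.002]
contact_force: [-7.3, 0.4, 24.9]
grip_width: 0.3
```

move_arm(series=[[[0,0,0.8],[0,0,0]],[[0,0,0.7],[0,0,0]],[[0,0,0],[0,0,0]],[[0,0,0],[0,0,0]],[[0,0,0],[0,0,0]],[[0,0,0],[0,0,0]],[[0,0,0],[0,0,0]],[[0,0,0],[0,0,0]],[[0,0,0],[0,0,0]],[[0,0,0],[0,0,0]]])

```text
time: 18.45
tcp_pos: [575.9, 244.3, 77.7]
orientation: [-3.118, 0.374, -0.003]
contact_force: [-9.1, -1.2, 32.1]
grip_width: 0.6
```

move_arm(series=[[[0,0,-5],[0,0,0]],[[0,0,-5],[0,0,0]],[[0,0,-15],[0,0,0]],[[0,0,-25],[0,0,0]],[[0,0,-25],[0,0,0]],[[-15,25,-25],[0,0,0]],[[-15,30,-10],[0,0,0]],[[-15,35,0],[0,0,0]],[[-15,35,0],[0,0,0]],[[-15,35,0],[0,0,0]]])

```text
time: 19.28
tcp_pos: [464.0, 104.8, 182.0]
orientation: [3.119, -0.373, 0.001]
contact_force: [-0.7, -1.1, -0.7]
grip_width: 0.4
```

move_arm(series=[[[-15,35,0],[0,0,0]],[[-10,35,0],[0,0,0]],[[0,35,0],[0,0,0]],[[0,35,0],[0,0,0]],[[0,35,0],[0,0,0]],[[0,20,0],[0,0,0]],[[0,0,0],[0,0,0]],[[0,0,0],[0,0,0]],[[0,0,0],[0,0,0]],[[0,0,0],[0,0,0]]])

```text
time: 20.12
tcp_pos: [394.5, -76.5, 182.0]
orientation: [-3.119, 0.372, 0.001]
contact_force: [0.5, 0.2, 0.1]
grip_width: 0.4
```

```bash
python3 look.py j
```

```text
20.2167 [394.57 -76.43 182.13] yaw -0.23693364047421278 [0.01 0.15 0.02] [-0.47  0.3   2.01  0.    0.83 -0.23]
```

View pics/js.png

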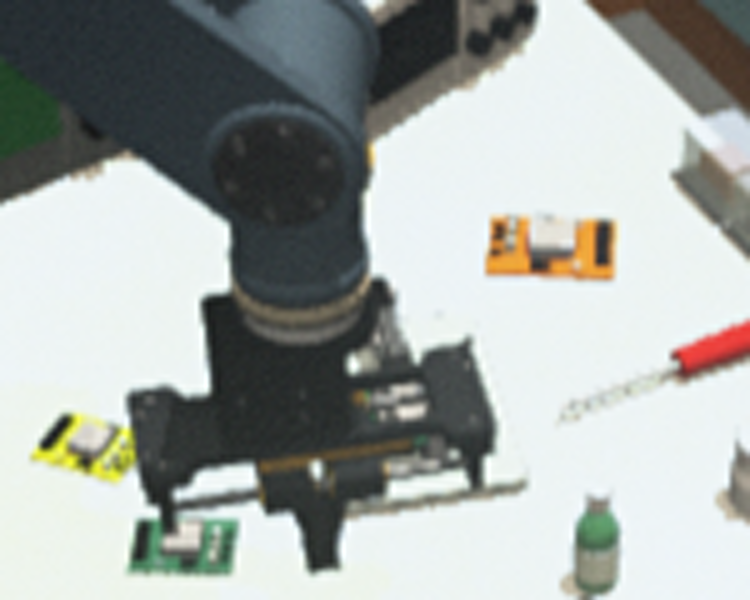

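View pics/jt.png

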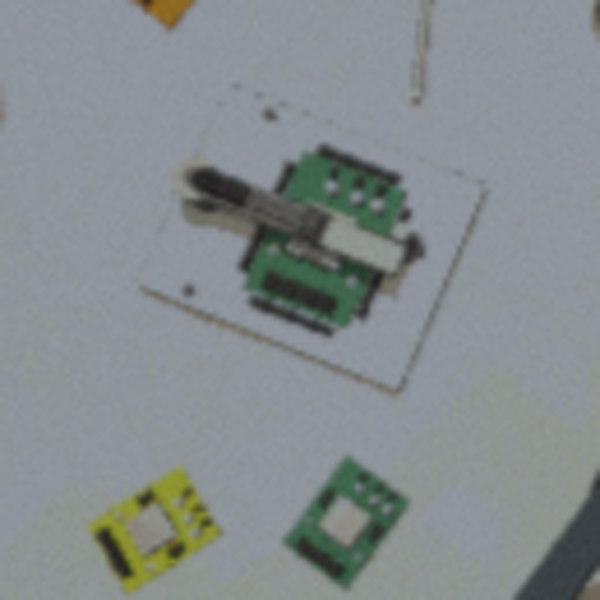

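```bash
python3 - <<'E'
from h import *
from bench import get_image
np.set_printoptions(precision=1,suppress=True)
im,d=get_image("top");s=600/130
for a,b in((205,180),(215,183),(225,186),(235,190),(370,242),(350,235)):
    u,v=round(190+a/s-.4),round(150+b/s-.4);print(a,b,dep("top",u,v,np.median(d[v-1:v+2,u-1:u+2])))
pv=np.array([583.5,276.4])
for nm,r,h in(("tip",5,72),("tip if 0.1 short",5.4,80),("end",145,62)):
  P=[*(pv+r*np.array([np.cos(4.4726),np.sin(4.4726)])),h];p=proj("top",P);print(nm,(p+.4-[190,150])*s)
a=np.load("pics/top0im.npy").astype(int);df=np.abs(a-im).max(2)
cv2.imwrite("pics/diff.png",np.clip(df*3,0,255).astype('uint8'));cv2.imwrite("pics/jtop.png",im[:,:,::-1])
cv2.imwrite("pics/jc.png",cv2.resize(im[180:215,222:285,::-1],(792,440),interpolation=cv2.INTER_CUBIC))
E
```

```text
205 180 [577.4 264.2  80.6]
215 183 [578.  258.2  81.3]
225 186 [576.3 252.4  79.1]
235 190 [574.2 242.7  81. ]
370 242 [557.2 156.8  60.8]
350 235 [557.9 171.7  62.3]
tip [198. 176.]
tip if 0.1 short [195.7 173.2]
end [401.6 258.4]
```

View pics/jc.png

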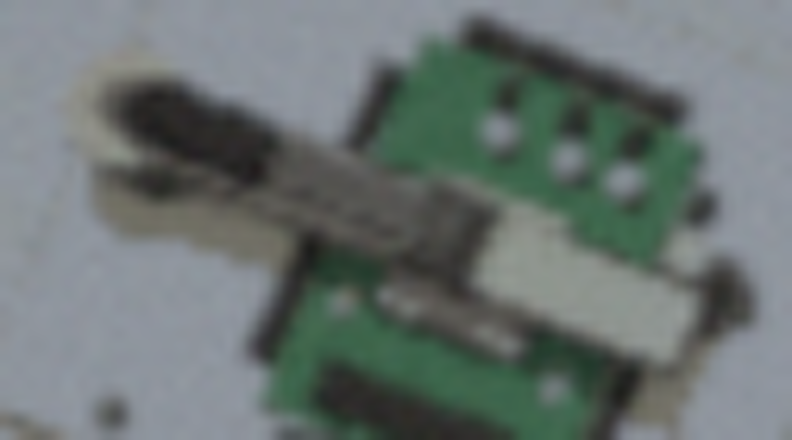

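View pics/diff.png

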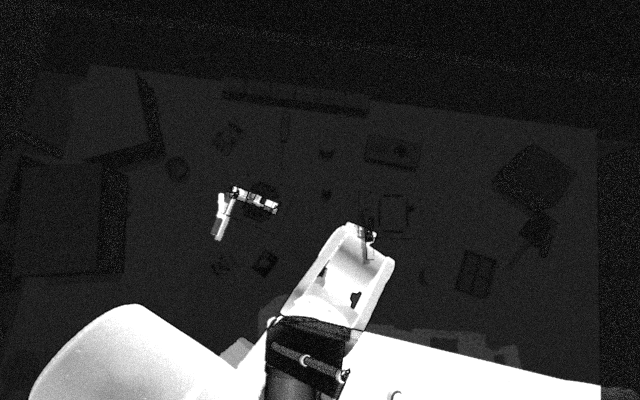

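move_arm(series=[[[0,35,0],[0,0,0]],[[10,35,0],[0,0,0]],[[10,35,0],[0,0,0]],[[10,35,0],[0,0,0]],[[10,35,0],[0,0,0]],[[10,35,0],[0,0,0]],[[10,35,0],[0,0,0]],[[0,0,0],[0,0,0]],[[0,0,0],[0,0,0]],[[0,0,0],[0,0,0]]])

```text
time: 21.1
tcp_pos: [394.5, -328.2, 181.8]
orientation: [-3.117, 0.374, 0.002]
contact_force: [-0.4, 0.5, 0.5]
grip_width: 0.5
```

```bash
python3 look.py k
```

```text
21.2 [ 394.6  -327.53  181.98] yaw -0.23719790798426726 [ 0.6  -0.37 -0.47] [-0.91  0.44  1.75  0.    0.96 -0.67]
```

View pics/ks.png

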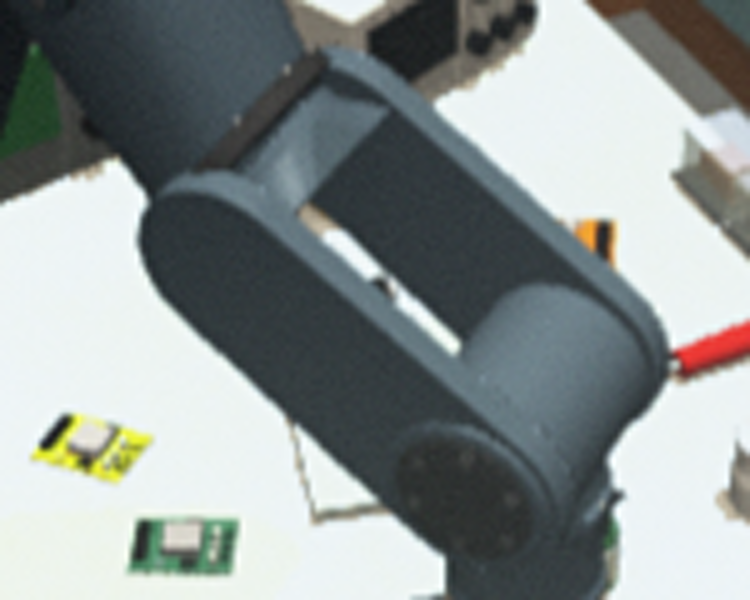

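```bash
python3 - <<'E'
from h import *
from bench import get_image
im,d=get_image("top")
a=np.load("pics/top0im.npy");df=np.clip(np.abs(a.astype(int)-im).max(2)*3,0,255).astype('uint8')
cv2.imwrite("pics/l.png",np.vstack([im[100:300,150:520,::-1],np.dstack([df]*3)[100:300,150:520]]))
E
```

```text
(no output)
```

View pics/l.png

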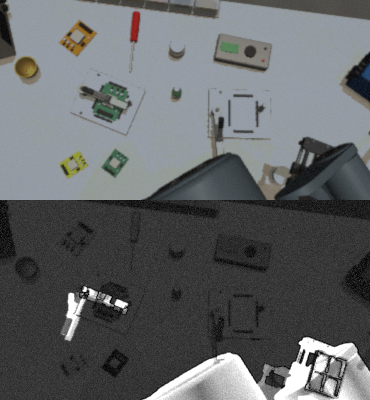

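Only the strap, the lever and the arm differ from the first picture. The spare fixture and the visible bystanders are unchanged, and the gripper is at z 182 mm, clear of everything. Handing in.

```bash
python3 -c "
from bench import robot
print(robot.finish_job(), robot.state()['time'])"
```

```text
the job is handed in; nothing more can be done
the job is handed in; nothing more can be done
```

The board in the left fixture is clamped. I pushed its strap round with the back of the closed fingers until it stopped against the post. I then pressed the lever flat, moved the arm clear and handed in at about 21 s.

**Strap:** it stopped moving at 533.7 mm while the force on the tool rose to about 15 N. The top view measured its heading at about 4.50 rad, against 4.47 expected when fully home. A small difference like this is within the pixel error, and the strap end is seen touching the post.

**Lever:** I pushed until the finger tip was at 77.7 mm with 32 N upward; the handle's top face should be at 78 mm when fully down. The depth readings along the handle were level at 79–81 mm. That is 1–3 mm high, but the slope is zero, so I take it as camera error.

**Board and bystanders:** the board is unmoved in its nest. In the last top picture, only the strap, the lever and the arm differ from the first one.

**Not checked:** the arm blocked the side camera at the end, so there was no side view of the flat lever. It also covered the jar and the parts tray in the last top picture, though the gripper stayed well above them.

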